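# Weed out the weak spring clamps

### The arm

A 6-joint arm with a two-finger parallel gripper is mounted at the origin on a cart in front of the work surface, level with it; the furniture and walls round the work are solid. World frame = base frame: x ahead of the robot, y to its left, z up, the work surface at z = 0. Lengths are in m, angles in rad, forces in N, time in s.
With the tool pointing down it reaches from about 0.25 to 0.725 m from the base axis. Payload 9.7 kg.
Tool frame: the origin (TCP) lies at the very end of the fingers, on their centre line; the grasp point (between the pads) lies 19 mm behind it; z points along the fingers, y is the direction in which the jaws open and shut (so a half turn about z gives the same grasp; the last joint's range is limited). The gripper opens to 85 mm and grips with 20 to 120 N. Pads are 22 mm wide; open, the fingers measure 114 mm over their backs; the gripper's body (76 mm by 85 mm) begins 54 mm behind the grasp point. The pads swing forward as they close: fully open they stand 13 mm farther back than shut.
Start: joints at [1.181, 0.087, 0.176, 1.66, 0, 1.571], TCP at [0.209, 0.509, 0.205] pointing down, gripper open.
Joint ranges: [-3.13, 3.13], [-0.85, 1.81], [-1.15, 1.24], [-2.2, 2.28], [-1.44, 1.52], [-3.14, 3.14]. Speed limits (rad/s): [2.22, 2.22, 2.57, 3.14, 3.14, 3.14].

### API

Orientations are given as a unit quaternion [w, x, y, z].
In Python, from station import env, eyes, masks_of, tip_of gives the robot as it stands. The module is installed in compiled form; this text tells all that it offers.
- The arm moves only by the tool apply_moves, never from a script. Its argument "moves" is a list of rows, each an object of numbers: "jaw": the finger opening in mm, from 0 to 85.4; "x", "y", "z": the shift along the world's x, y, z in mm; "yaw": the turn about the world's z in rad. In form: [{"jaw": .., "x": .., "y": .., "z": .., "yaw": ..}, ...]. A call has 1 to 5 rows; each row is the pose to reach, as a shift and turn from the pose commanded when the call began; what a row does not reach only later rows make up. A row lasts 1/8 s, in which the tool goes at most 62.5 mm and 10.7 degrees, less where a joint would pass 70% of its speed; a pose out of reach is approached as far as the arm can. A call with a gripper value outside its range is refused whole. The fingers move at their own pace and stop on an object; "force" is the grip in N (left out, the last holds). Time passes only in rows, so rows that repeat a pose let the fingers close. It gives the time, the measured TCP pose, the force and the opening at its end, in the units of the state.
- env.sense(): the state, without advancing time (a new reading comes with each control period).
- eyes.read_camera(name): name is "scene" or "top"; returns (picture, depth): 480x640x3 uint8, red, green, blue; 480x640 float32, m along the optical axis (not along the pixel's ray), 0 where there is no reading.
- eyes.camera_info(name): a dict with "fx", "fy", "cx", "cy" (pixels), "rvec" (rotation vector, rad) and "tvec" (3), from world to camera coordinates, as OpenCV has them. Camera axes: x right, y down, z forward; pixel columns grow to the right and rows downward; lengths in m; the calibration is good to about 2 mm. A picture is of the moment at which its call begins. camera_info takes no time and is no camera call.
- env.hand_in(): hands the job in, once; it reports no verdict.
Trained networks look in the newest picture that a camera, given by its name, has taken for a name from the list of things; names that differ only in an ending like _2 or _b are one class to them, and where a whole thing is asked for, a point or a joint stands for the part that bears it (a point fixed in the world has none). Each returns a list of dicts, best first, with "score" (0 to 1); they miss things now and then, are a little off and sometimes report something else, mostly with a low value. They report only what shows in the picture. A call takes as long as a camera call.
- masks_of(camera, label): "mask" (480x640 bool, what is visible of it).
- tip_of(camera, label): "xyz" ([x, y, z] in m, in world coordinates, good to about 4 mm: a listed point, or the origin of a listed thing).
The state is a dict: "clock": time; "q": joint angles; "joint_velocities": joint speeds; "effort": joint torques, N m; "tool_pos": TCP position; "eef_rot": TCP orientation; "force": force on the tool from outside, world axes, zero at the start; "moment": the same for the moment, N m; "grip_width": opening from 0.0 (shut) to 1.0 (fully open).
Only numpy, scipy, OpenCV 4.12 (cv2) and the standard library are available. Lean on these libraries where they do the work, as an engineer would, in place of code of your own. Each camera call takes 0.05 s, during which the arm holds its last target. There are 200 camera calls.

### The job

Four spring clamps that look alike lie on the rubber mat, and some have tired springs. Squeeze the handles of each to feel how stiff it is, put every weak one in the red reject tray, and leave the sound ones lying on the mat. Do not knock over or push away the tin and the jar that stand nearby.

Things in the scene. Friction and masses are not known exactly. Their poses are not given: they have to be found in the camera images.
- clamp_k_grip (a point): Squeeze point, midway between the handles of one of four look-alike spring clamps lying flat on the mat (steel, blue handles, black jaw pads; 140 long, 24 high, 0.15 kg), 12 mm above its underside. z up, x from handles to jaws; squeeze along y. Jaw tips 109 ahead (+x), hinge pin 62 ahead, handle ends 34 behind. Over the handles 56 mm at rest, 35 squeezed home; the point then moves up to 10 mm to -y.
- clamp_k_arm (a joint): Jaw opening of this clamp: 0 rad shut (all start so), 0.33 handles squeezed home. Sound and weak look and weigh the same. At the squeeze point a sound one gives from about 8 N, is about 48 mm over the handles at 20 N, needs 40 N to go home and snaps back to 0; a weak one gives from 1 N, is home (35 mm) by 7 N and, let go, stays about 0.06 rad ajar (2 mm at the jaw tips).
- clamp_m_grip (a point): Squeeze point, midway between the handles of one of four look-alike spring clamps lying flat on the mat (steel, blue handles, black jaw pads; 140 long, 24 high, 0.15 kg), 12 mm above its underside. z up, x from handles to jaws; squeeze along y. Jaw tips 109 ahead (+x), hinge pin 62 ahead, handle ends 34 behind. Over the handles 56 mm at rest, 35 squeezed home; the point then moves up to 10 mm to -y.
- clamp_m_arm (a joint): Jaw opening of this clamp: 0 rad shut (all start so), 0.33 handles squeezed home. Sound and weak look and weigh the same. At the squeeze point a sound one gives from about 8 N, is about 48 mm over the handles at 20 N, needs 40 N to go home and snaps back to 0; a weak one gives from 1 N, is home (35 mm) by 7 N and, let go, stays about 0.06 rad ajar (2 mm at the jaw tips).
- clamp_r_grip (a point): Squeeze point, midway between the handles of one of four look-alike spring clamps lying flat on the mat (steel, blue handles, black jaw pads; 140 long, 24 high, 0.15 kg), 12 mm above its underside. z up, x from handles to jaws; squeeze along y. Jaw tips 109 ahead (+x), hinge pin 62 ahead, handle ends 34 behind. Over the handles 56 mm at rest, 35 squeezed home; the point then moves up to 10 mm to -y.
- clamp_r_arm (a joint): Jaw opening of this clamp: 0 rad shut (all start so), 0.33 handles squeezed home. Sound and weak look and weigh the same. At the squeeze point a sound one gives from about 8 N, is about 48 mm over the handles at 20 N, needs 40 N to go home and snaps back to 0; a weak one gives from 1 N, is home (35 mm) by 7 N and, let go, stays about 0.06 rad ajar (2 mm at the jaw tips).
- clamp_t_grip (a point): Squeeze point, midway between the handles of one of four look-alike spring clamps lying flat on the mat (steel, blue handles, black jaw pads; 140 long, 24 high, 0.15 kg), 12 mm above its underside. z up, x from handles to jaws; squeeze along y. Jaw tips 109 ahead (+x), hinge pin 62 ahead, handle ends 34 behind. Over the handles 56 mm at rest, 35 squeezed home; the point then moves up to 10 mm to -y.
- clamp_t_arm (a joint): Jaw opening of this clamp: 0 rad shut (all start so), 0.33 handles squeezed home. Sound and weak look and weigh the same. At the squeeze point a sound one gives from about 8 N, is about 48 mm over the handles at 20 N, needs 40 N to go home and snaps back to 0; a weak one gives from 1 N, is home (35 mm) by 7 N and, let go, stays about 0.06 rad ajar (2 mm at the jaw tips).
- mat: Black rubber mat on which the clamps lie, fixed, 340 (its x) x 280 (its y) x 3 mm; origin at the centre of its underside, on the bench.
- tray_floor (a point): Reject tray, open red plastic, fixed, outside 304 (its x) x 198 (its y) mm at the rim, walls 4 mm thick, rim 46 mm above the bench; inside 292 x 182 mm. The point is the centre of its inner floor, 4 mm above the bench; z up. There is room for two clamps lying along the tray's y, 65 mm either side of the centre in x.
- grease_tin: Bystander: yellow grease tin with a grey lid, 70 mm across, 46 mm high, standing between mat and robot; origin at its base.
- screw_jar: Bystander: white jar with a red lid, 63 mm across, 87 mm high, standing between tray and robot; origin at its base.

How it is judged:
By the outcome, as a careful person would: the job done as asked, in the order asked, and still so for the second after the job is handed in, with the robot touching nothing.
It also fails if it takes over 59 s, if anything falls off the work surface, if the arm or the gripper's body presses on something with over 40 N, if the wrist force passes 120 N, or if a joint passes its speed limit or range.

## Working session

There is one attempt and no reset: what is moved stays moved. The work goes in short steps, Python scripts to look and compute and a tool call to move; the robot and the scene stay as the last step left them, time stands still between calls to the robot, and variables do not carry over. Pictures are saved under pics/ and viewed, about 8 in all and at most 12, crops included, and the job is handed in when it is done.

Besides the shell and the picture viewer there is one more tool, called after "Emit:" as name(argument=value, ...) on one line, values as JSON. apply_moves: Moves the arm, as the interface text tells. Its arguments: {"type":"object","properties":{"moves":{"type":"array"},"force":{"type":"number"}},"required":["moves"]}

```bash
mkdir -p pics; cat > h.py <<'E'
import numpy as np,cv2
from station import env,eyes,masks_of,tip_of
def snap(cam,fn):
    p,d=eyes.read_camera(cam); cv2.imwrite('pics/'+fn,p[:,:,::-1]); return p,d
def world(cam,d,m):
    i=eyes.camera_info(cam); R=cv2.Rodrigues(np.array(i['rvec'],float))[0]; t=np.array(i['tvec'],float).ravel()
    v,u=np.nonzero(m&(d>0)); z=d[v,u]
    c=np.stack([(u-i['cx'])/i['fx']*z,(v-i['cy'])/i['fy']*z,z],1)
    return (c-t)@R,u,v
E
python3 - <<'E'
from h import *
for c in ('top','scene'): 
    p,d=snap(c,c+'0.png')
s=env.sense(); print(s)
eyes.read_camera('top')
for l in ['clamp_k_grip','tray_floor','grease_tin','screw_jar','mat']:
    for r in tip_of('top',l): print(l,r['score'],np.round(r['xyz'],4))
p,d=eyes.read_camera('top')
for r in masks_of('top','clamp_k_grip'):
    P,u,v=world('top',d,r['mask']); print(r['score'],len(u),u.mean(),v.mean(),np.median(P,0),P.min(0),P.max(0))
    q=P[:,:2]; c=q.mean(0); w,V=np.linalg.eigh(np.cov((q-c).T)); print(c,np.arctan2(V[1,1],V[0,1]))
print(env.sense()['clock'])
E
```

```text
{'clock': 0.1, 'q': array([ 1.18097511e+00,  8.74263321e-02,  1.75251471e-01,  1.65979094e+00,
       -2.49848807e-05,  1.57081889e+00]), 'joint_velocities': array([-0.00201879, -0.00159562,  0.00140136, -0.00111388, -0.00028974,
        0.00027802]), 'effort': array([-1.55935459e-04, -5.21560478e+01,  4.65655625e+01,  1.60306692e-02,
        3.55093150e-06, -6.78887773e-06]), 'tool_pos': array([0.20893709, 0.5085329 , 0.20426184]), 'eef_rot': array([-1.00988513e-04,  1.93689864e-01,  9.81062635e-01, -5.76084249e-04]), 'force': array([0.46894955, 0.41728376, 0.65446822]), 'moment': array([-0.01254414, -0.01457649,  0.01667264]), 'grip_width': 1.0035032253442362}
clamp_k_grip 0.98 [ 0.6264 -0.0687  0.0162]
tray_floor 0.65 [0.5871 0.1414 0.0018]
grease_tin 0.81 [ 0.36   -0.1973  0.0035]
screw_jar 0.73 [0.3857 0.1954 0.0019]
mat 0.64 [ 0.5783 -0.1411 -0.0024]
0.75 782 346.2416879795396 182.38746803069054 [ 0.66067219 -0.06350612  0.02475334] [ 0.59113334 -0.10483586  0.00237905] [ 0.73924854 -0.04307004  0.03204805]
[ 0.66095705 -0.06744463] -3.0160087400096103
0.5
```

View pics/top0.png

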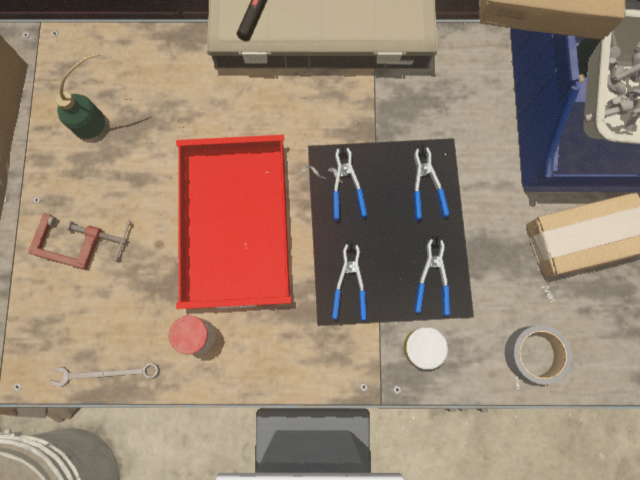

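View pics/scene0.png

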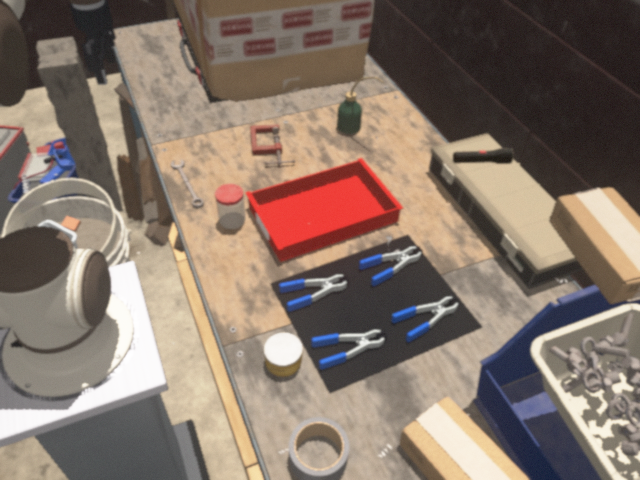

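The top view shows the four clamps with handles toward the robot (grips near px 350,200 / 431,200 / 350,295 / 433,290). The tray lies left of the mat, around px 235,222. The jar is at 190,335 and the tin at 427,348. The scene view agrees.

```bash
cat >> h.py <<'E'
def clamps(cam='top',p=None,d=None):
    if p is None: p,d=eyes.read_camera(cam)
    h=cv2.cvtColor(p,cv2.COLOR_RGB2HSV); b=((h[...,0]>95)&(h[...,0]<125)&(h[...,1]>150)&(h[...,2]>70)).astype(np.uint8)
    n,L,S,C=cv2.connectedComponentsWithStats(b)
    out=[]
    for k in range(1,n):
        if 60<S[k,4]<500:
            P,u,v=world(cam,d,L==k); c=P.mean(0); w,V=np.linalg.eigh(np.cov((P[:,:2]).T)); a=V[:,1]*np.sign(V[0,1])
            s=(P[:,:2]-c[:2])@a
            out.append((C[k].round(),S[k,4],c.round(4),(c[:2]+a*np.percentile(s,1)).round(4),round(float(np.arctan2(a[1],a[0])),3),np.percentile(P[:,2],90).round(4)))
    return out
E
python3 - <<'E'
from h import *
p,d=eyes.read_camera('top')
for o in clamps('top',p,d): print(*o)
for l in 'kmrt':
    for r in tip_of('top',f'clamp_{l}_grip'): print(l,r['score'],np.round(r['xyz'],4))
h=cv2.cvtColor(p,cv2.COLOR_RGB2HSV); red=((h[...,0]<8)|(h[...,0]>172))&(h[...,1]>180)
red[:,:170]=0;red[:,300:]=0;red[312:]=0;red[:130]=0
P,u,v=world('top',d,red); f=P[P[:,2]<.012]; r=P[P[:,2]>.04]
for q in(f,r): print(q.min(0),q.max(0),cv2.minAreaRect(q[:,:2].astype(np.float32)))
E
```

```text
[361. 203.] 157 [ 0.6204 -0.0943  0.026 ] [ 0.5966 -0.0988] 0.186 0.0293
[443. 202.] 185 [ 0.6224 -0.2423  0.0248] [ 0.5985 -0.2469] 0.189 0.029
[417. 205.] 180 [ 0.6168 -0.1961  0.0249] [ 0.5926 -0.1969] 0.032 0.0291
[336. 205.] 133 [ 0.6166 -0.0483  0.0268] [ 0.593  -0.0483] 0.002 0.0293
[419. 298.] 169 [ 0.4495 -0.1936  0.0262] [ 0.4245 -0.1894] -0.167 0.0291
[446. 300.] 162 [ 0.4458 -0.2399  0.0265] [ 0.4208 -0.2397] -0.01 0.0292
[336. 304.] 137 [ 0.438  -0.0473  0.0268] [ 0.4137 -0.0445] -0.116 0.0291
[362. 305.] 156 [ 0.4366 -0.0935  0.0264] [ 0.4119 -0.0946] 0.042 0.0293
k 0.67 [ 0.6272 -0.0676  0.0139]
m 0.98 [ 0.4525 -0.2151  0.0158]
r 0.82 [ 0.6298 -0.2231  0.0099]
t 0.95 [ 0.4447 -0.0687  0.0146]
[ 0.44381106  0.04151929 -0.00250408] [0.73802766 0.23709263 0.01191985] ((0.5908955335617065, 0.1396169662475586), (0.2860024571418762, 0.18144591152668), 3.1747992038726807)
[0.43031502 0.03225584 0.04000428] [0.74407991 0.24180842 0.05104333] ((0.5862178206443787, 0.1376999020576477), (0.3066961169242859, 0.19478146731853485), 3.1952037811279297)
```

Emit:
apply_moves(moves=[{"jaw": 72, "x": 420, "y": -579, "z": 0, "yaw": 0.484}, {"jaw": 72, "x": 420, "y": -579, "z": 0, "yaw": 0.484}, {"jaw": 72, "x": 420, "y": -579, "z": 0, "yaw": 0.484}, {"jaw": 72, "x": 420, "y": -579, "z": 0, "yaw": 0.484}, {"jaw": 72, "x": 420, "y": -579, "z": 0, "yaw": 0.484}], force=20)

```text
clock: 1.38
tool_pos: [0.3887, 0.2611, 0.2052]
eef_rot: [0.0, -0.047, 0.999, 0.0]
force: [-0.1, 0.9, -0.5]
grip_width: 0.845
```

Emit:
apply_moves(moves=[{"jaw": 72, "x": 237, "y": -327, "z": 0, "yaw": 0}, {"jaw": 72, "x": 237, "y": -327, "z": -20, "yaw": 0}, {"jaw": 72, "x": 237, "y": -327, "z": -60, "yaw": 0}, {"jaw": 72, "x": 237, "y": -327, "z": -100, "yaw": 0}, {"jaw": 72, "x": 237, "y": -327, "z": -130, "yaw": 0}])

```text
clock: 2.0
tool_pos: [0.5646, 0.019, 0.1354]
eef_rot: [0.001, -0.047, 0.999, 0.0]
force: [-0.5, 0.3, 0.4]
grip_width: 0.849
```

Emit:
apply_moves(moves=[{"jaw": 72, "x": 0, "y": 0, "z": 0, "yaw": 0}])

```text
clock: 2.12
tool_pos: [0.563, 0.018, 0.1319]
eef_rot: [-0.002, -0.045, 0.999, -0.0]
force: [-0.7, -0.3, -0.4]
grip_width: 0.84
```

Emit:
apply_moves(moves=[{"jaw": 72, "x": 33, "y": -44, "z": -25, "yaw": 0}, {"jaw": 72, "x": 66, "y": -88, "z": -60, "yaw": 0}, {"jaw": 72, "x": 66, "y": -88, "z": -75, "yaw": 0}, {"jaw": 72, "x": 66, "y": -88, "z": -75, "yaw": 0}])

```text
clock: 2.62
tool_pos: [0.6281, -0.0663, 0.0594]
eef_rot: [-0.001, -0.047, 0.999, 0.0]
force: [-0.6, 0.1, 1.0]
grip_width: 0.842
```

```bash
python3 - <<'E'
from h import *
snap('scene','s1.png'); p,_=snap('top','t1.png')
a=cv2.imread('pics/s1.png')[180:400,220:500]; b=cv2.imread('pics/t1.png')[110:330,150:480]
cv2.imwrite('pics/c1.png',np.hstack([cv2.resize(a,(400,314)),cv2.resize(b,(400,314))]))
s=env.sense();print(s['tool_pos'],s['q'])
E
```

```text
[ 0.62907678 -0.06583317  0.06187615] [-1.04388566e-01  2.74749704e-01  1.15228084e-01  1.40998190e+00
  2.38976611e-04 -1.99798717e-01]
```

View pics/c1.png

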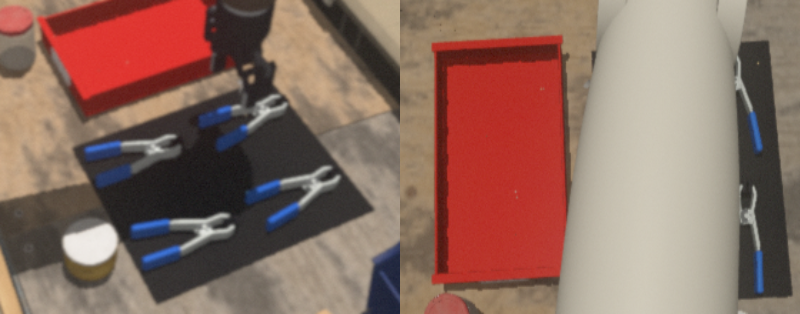

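The gripper hangs above clamp k's handles (crop px 245,80) and the other clamps are undisturbed. Next I descend and squeeze at 20 N.

Emit:
apply_moves(moves=[{"jaw": 72, "x": 0, "y": -3, "z": -30, "yaw": 0}, {"jaw": 72, "x": 0, "y": -3, "z": -52, "yaw": 0}, {"jaw": 72, "x": 0, "y": -3, "z": -52, "yaw": 0}, {"jaw": 0, "x": 0, "y": -3, "z": -52, "yaw": 0}, {"jaw": 0, "x": 0, "y": -3, "z": -52, "yaw": 0}], force=20)

```text
clock: 3.35
tool_pos: [0.63, -0.0698, 0.0102]
eef_rot: [0.001, -0.047, 0.999, -0.0]
force: [0.2, 0.9, -0.3]
grip_width: 0.421
```

Emit:
apply_moves(moves=[{"jaw": 0, "x": 0, "y": 0, "z": 0, "yaw": 0}, {"jaw": 0, "x": 0, "y": 0, "z": 0, "yaw": 0}, {"jaw": 0, "x": 0, "y": 0, "z": 0, "yaw": 0}, {"jaw": 0, "x": 0, "y": 0, "z": 0, "yaw": 0}])

```text
clock: 3.85
tool_pos: [0.6291, -0.0701, 0.0083]
eef_rot: [-0.0, -0.047, 0.999, 0.0]
force: [-0.2, 1.1, 0.5]
grip_width: -0.001
```

```bash
python3 - <<'E'
from h import *
snap('scene','s2.png')
a=cv2.imread('pics/s2.png')[190:340,300:500]
cv2.imwrite('pics/c2.png',cv2.resize(a,(800,600),interpolation=2))
print(env.sense()['grip_width'])
E
```

```text
-0.0035442749880056825
```

View pics/c2.png

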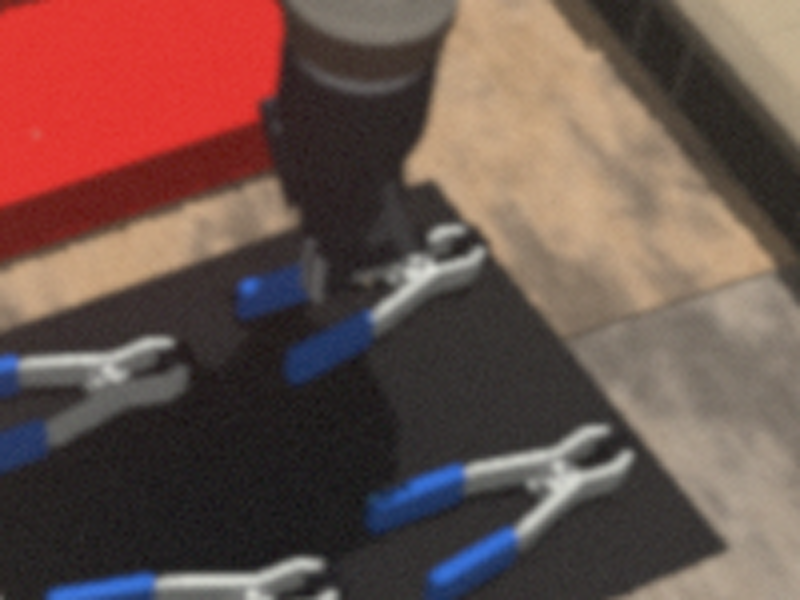

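```bash
python3 - <<'E'
from h import *
i=eyes.camera_info('scene');K=np.array([[i['fx'],0,i['cx']],[0,i['fy'],i['cy']],[0,0,1]])
pts=np.array([[.629,-.070,.008],[.629,-.07,.027],[.6204,-.0943,.026],[.6166,-.0483,.026],[.5966,-.0988,.027],[.593,-.0483,.027]])
q=cv2.projectPoints(pts,np.array(i['rvec'],float),np.array(i['tvec'],float),K,None)[0][:,0]
print(((q-[300,190])*4).round())
p,d=eyes.read_camera('scene')
for o in clamps('scene',p,d): print(*o)
E
```

```text
[[316. 318.]
 [320. 295.]
 [326. 333.]
 [280. 274.]
 [289. 351.]
 [241. 285.]]
[366. 263.] 77 [ 0.6053 -0.0519  0.0213] [ 0.5928 -0.051 ] -0.071 0.0267
[381. 277.] 142 [ 0.6182 -0.099   0.0202] [ 0.5974 -0.102 ] 0.145 0.0274
[291. 283.] 109 [ 0.4367 -0.0485  0.025 ] [ 0.4138 -0.0451] -0.147 0.028
[404. 314.] 206 [ 0.6164 -0.2     0.0204] [ 0.5925 -0.2018] 0.076 0.0281
[417. 331.] 193 [ 0.6208 -0.2457  0.0212] [ 0.5987 -0.2517] 0.267 0.0281
[325. 339.] 240 [ 0.4489 -0.1954  0.0202] [ 0.4242 -0.1923] -0.125 0.0277
[332. 359.] 208 [ 0.4438 -0.2428  0.0223] [ 0.4203 -0.2429] 0.006 0.0282
```

Emit:
apply_moves(moves=[{"jaw": 0, "x": 0, "y": 0, "z": 45, "yaw": 0}, {"jaw": 72, "x": 0, "y": 0, "z": 90, "yaw": 0}, {"jaw": 72, "x": 0, "y": 0, "z": 110, "yaw": 0}])

```text
clock: 4.32
tool_pos: [0.63, -0.0702, 0.1215]
eef_rot: [0.002, -0.047, 0.999, -0.0]
force: [0.5, -1.4, -0.3]
grip_width: 0.419
```

```bash
python3 - <<'E'
from h import *
p,d=snap('scene','s3.png')
for o in clamps('scene',p,d)[:2]: print(*o)
a=cv2.imread('pics/s3.png')[200:300,340:440]
b=cv2.imread('pics/s1.png')[200:300,340:440]
c=cv2.imread('pics/scene0.png')[200:300,340:440]
cv2.imwrite('pics/c3.png',np.hstack([cv2.resize(x,(400,400),interpolation=2) for x in(c,a)]))
print(env.sense()['grip_width'])
E
```

```text
[373. 259.] 92 [ 0.624  -0.0501  0.0227] [ 0.6074 -0.054 ] 0.232 0.0277
[382. 276.] 152 [ 0.6206 -0.098   0.0209] [ 0.5979 -0.1042] 0.265 0.0276
0.5046986367179906
```

View pics/c3.png

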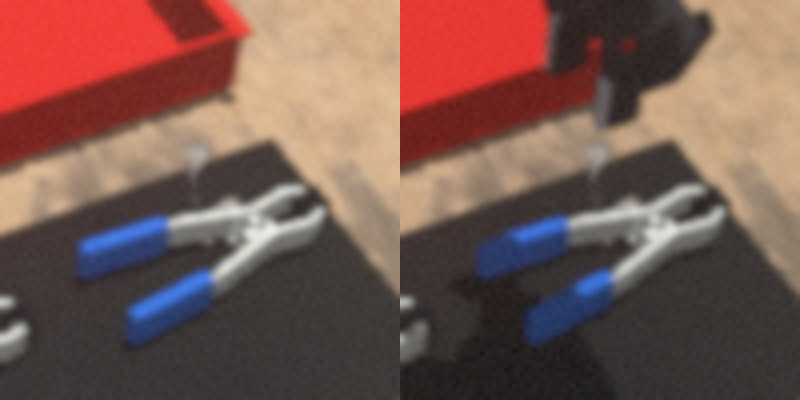

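Clamp k is unmoved and shut: the fingers evidently passed over the handles while still descending. I'll go lower, let the arm settle, then close.

Emit:
apply_moves(moves=[{"jaw": 75, "x": 0, "y": -2, "z": -40, "yaw": 0}, {"jaw": 75, "x": 0, "y": -2, "z": -85, "yaw": 0}, {"jaw": 75, "x": 0, "y": -2, "z": -115, "yaw": 0}, {"jaw": 75, "x": 0, "y": -2, "z": -115, "yaw": 0}, {"jaw": 75, "x": 0, "y": -2, "z": -115, "yaw": 0}], force=20)

```text
clock: 5.0
tool_pos: [0.6296, -0.0721, 0.0045]
eef_rot: [0.001, -0.047, 0.999, -0.0]
force: [0.8, 0.8, -0.1]
grip_width: 0.877
```

Emit:
apply_moves(moves=[{"jaw": 60, "x": 0, "y": 0, "z": 0, "yaw": 0}, {"jaw": 40, "x": 0, "y": 0, "z": 0, "yaw": 0}, {"jaw": 30, "x": 0, "y": 0, "z": 0, "yaw": 0}, {"jaw": 30, "x": 0, "y": 0, "z": 0, "yaw": 0}])

```text
clock: 5.5
tool_pos: [0.6292, -0.0721, 0.0035]
eef_rot: [0.0, -0.047, 0.999, -0.0]
force: [0.0, -1.1, 0.6]
grip_width: 0.353
```

```bash
python3 - <<'E'
from h import *
p,d=snap('scene','s4.png')
s=env.sense();print(s['grip_width']*85.4,s['tool_pos'],s['force'])
a=cv2.imread('pics/s4.png')[200:320,340:460]
cv2.imwrite('pics/c4.png',cv2.resize(a,(600,600),interpolation=2))
E
```

```text
29.97675563177404 [ 0.62909638 -0.07205794  0.00340659] [ 0.07303448  0.34883785 -0.98574043]
```

View pics/c4.png

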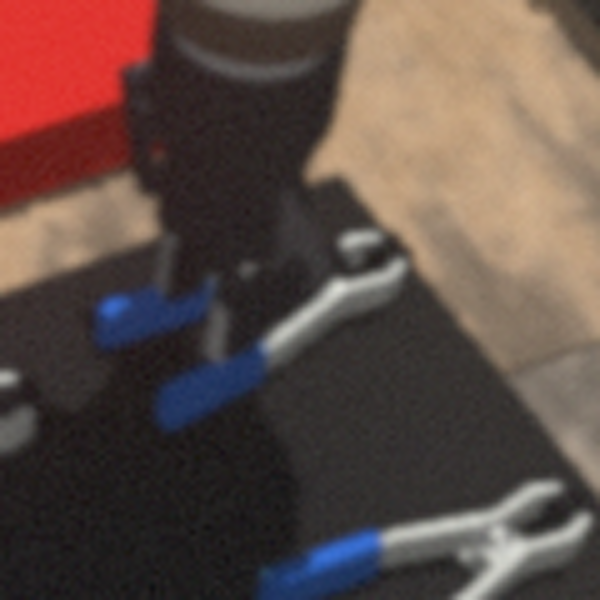

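```bash
python3 - <<'E'
from h import *
i=eyes.camera_info('scene');K=np.array([[i['fx'],0,i['cx']],[0,i['fy'],i['cy']],[0,0,1]])
y=np.array([-.094,.9956,0]); o=np.array([.629,-.072,0])
for h in (-.028,-.015,.015,.028):
  for z in (.004,.027,.045):
    q=cv2.projectPoints((o+y*h+[0,0,z])[None],np.array(i['rvec'],float),np.array(i['tvec'],float),K,None)[0][0,0]
    print(h,z,((q-[340,200])*5).round())
p,d=eyes.read_camera('scene')
for (u,v) in [(383,270),(374,254),(374,250),(383,266),(390,272),(372,262)]:
    m=np.zeros(d.shape,bool);m[v,u]=1; print(u,v,world('scene',d,m)[0].round(4),p[v,u])
E
```

```text
-0.028 0.004 [232. 402.]
-0.028 0.027 [238. 367.]
-0.028 0.045 [242. 339.]
-0.015 0.004 [215. 381.]
-0.015 0.027 [221. 346.]
-0.015 0.045 [225. 318.]
0.015 0.004 [178. 333.]
0.015 0.027 [183. 298.]
0.015 0.045 [187. 270.]
0.028 0.004 [162. 312.]
0.028 0.027 [167. 277.]
0.028 0.045 [171. 249.]
383 270 [[ 0.6215 -0.0964  0.0386]] [85 83 85]
374 254 [[ 0.6172 -0.0604  0.0525]] [52 46 45]
374 250 [[ 0.6168 -0.0589  0.0636]] [60 54 55]
383 266 [[ 0.6201 -0.0961  0.0517]] [91 88 88]
390 272 [[ 0.6384 -0.0981  0.0266]] [38 56 97]
372 262 [[ 0.6182 -0.0553  0.0211]] [41 57 99]
```

```bash
python3 - <<'E'
from h import *
p,d=eyes.read_camera('scene')
for u in (381,383,385,376,373):
  for v in range(248,288,3):
    m=np.zeros(d.shape,bool);m[v,u]=1; print(u,v,*world('scene',d,m)[0].round(4),p[v,u])
for w,f in (('s',env.sense()),): print(f['grip_width'],f['tool_pos'])
E
```

```text
381 248 [ 0.6121 -0.091   0.1045] [38 33 31]
381 251 [ 0.6336 -0.0598  0.0546] [43 33 34]
381 254 [ 0.6369 -0.0564  0.0402] [43 39 40]
381 257 [ 0.6355 -0.0602  0.0352] [50 57 83]
381 260 [ 0.6423 -0.0518  0.0137] [52 59 86]
381 263 [ 0.6437 -0.0514  0.0028] [53 48 60]
381 266 [ 0.6387 -0.0607  0.005 ] [68 65 64]
381 269 [ 0.6198 -0.0911  0.0367] [73 72 71]
381 272 [ 0.6328 -0.0733  0.0015] [48 50 70]
381 275 [ 0.617  -0.0986  0.0269] [35 54 99]
381 278 [ 0.617  -0.1004  0.0192] [36 56 95]
381 281 [ 0.618  -0.1007  0.009 ] [37 51 86]
381 284 [ 0.6171 -0.1038  0.003 ] [29 25 28]
381 287 [ 0.6132 -0.1114  0.0036] [31 27 26]
383 248 [ 0.6139 -0.0953  0.1083] [41 33 36]
383 251 [ 0.6144 -0.0961  0.1   ] [42 35 36]
383 254 [ 0.6189 -0.0911  0.084 ] [51 46 47]
383 257 [ 0.6194 -0.092   0.0755] [50 52 61]
383 260 [ 0.622  -0.0898  0.0629] [61 60 63]
383 263 [ 0.6215 -0.0922  0.0562] [85 82 83]
383 266 [ 0.6224 -0.0926  0.0469] [86 84 84]
383 269 [ 0.622  -0.095   0.0401] [84 83 83]
383 272 [ 0.6218 -0.0971  0.0329] [62 72 93]
383 275 [ 0.623  -0.0971  0.0226] [37 55 99]
383 278 [ 0.6229 -0.
[... 1372 characters left out ...]
[30 27 31]
373 248 [ 0.6171 -0.0534  0.064 ] [78 73 70]
373 251 [ 0.6157 -0.0573  0.0593] [68 61 60]
373 254 [ 0.6171 -0.0566  0.0486] [68 61 61]
373 257 [ 0.6168 -0.0587  0.0414] [56 54 56]
373 260 [ 0.6227 -0.0509  0.021 ] [41 48 77]
373 263 [ 0.6216 -0.0543  0.0153] [ 42  58 100]
373 266 [ 0.6223 -0.0549  0.0058] [35 33 50]
373 269 [ 0.6188 -0.0621  0.0052] [43 37 37]
373 272 [ 0.6143 -0.0708  0.0069] [35 30 30]
373 275 [ 0.6112 -0.0773  0.0055] [34 30 42]
373 278 [ 0.5979 -0.0998  0.027 ] [32 48 90]
373 281 [ 0.599  -0.0997  0.0166] [37 55 97]
373 284 [ 0.5986 -0.1021  0.0096] [30 49 85]
373 287 [ 0.5975 -0.1054  0.004 ] [33 31 33]
0.3492772969516494 [ 0.62907952 -0.07204105  0.00331627]
```

Depth shows the real fingertips at z≈0.03 while the reported TCP is 0.003. The tips therefore sit about 25 mm above the reported TCP and slid over the handle tops. I'll open, go lower in steps and watch the force.

Emit:
apply_moves(moves=[{"jaw": 75, "x": 0, "y": 0, "z": 15, "yaw": 0}, {"jaw": 75, "x": 0, "y": 0, "z": 15, "yaw": 0}, {"jaw": 75, "x": 0, "y": 0, "z": 15, "yaw": 0}, {"jaw": 75, "x": 0, "y": 0, "z": -2, "yaw": 0}, {"jaw": 75, "x": 0, "y": 0, "z": -8, "yaw": 0}])

```text
clock: 6.28
tool_pos: [0.6279, -0.0719, -0.0071]
eef_rot: [-0.001, -0.047, 0.999, 0.0]
force: [-0.4, 0.4, 0.5]
grip_width: 0.879
```

Emit:
apply_moves(moves=[{"jaw": 75, "x": 0, "y": 0, "z": -5, "yaw": 0}, {"jaw": 75, "x": 0, "y": 0, "z": -7, "yaw": 0}, {"jaw": 75, "x": 0, "y": 0, "z": -7, "yaw": 0}])

```text
clock: 6.65
tool_pos: [0.6291, -0.0721, -0.0117]
eef_rot: [0.0, -0.047, 0.999, -0.0]
force: [0.3, -0.1, -0.0]
grip_width: 0.876
```

```bash
python3 - <<'E'
from h import *
p,d=snap('scene','s5.png')
s=env.sense();print(s['clock'],s['grip_width']*85.4,s['tool_pos'],s['force'])
a=cv2.imread('pics/s5.png')[200:320,340:460]
cv2.imwrite('pics/c5.png',cv2.resize(a,(600,600),interpolation=2))
E
```

```text
6.7 74.86214422494554 [ 0.62926018 -0.07202931 -0.01143331] [ 0.01173687 -0.70567672  0.57518471]
```

View pics/c5.png

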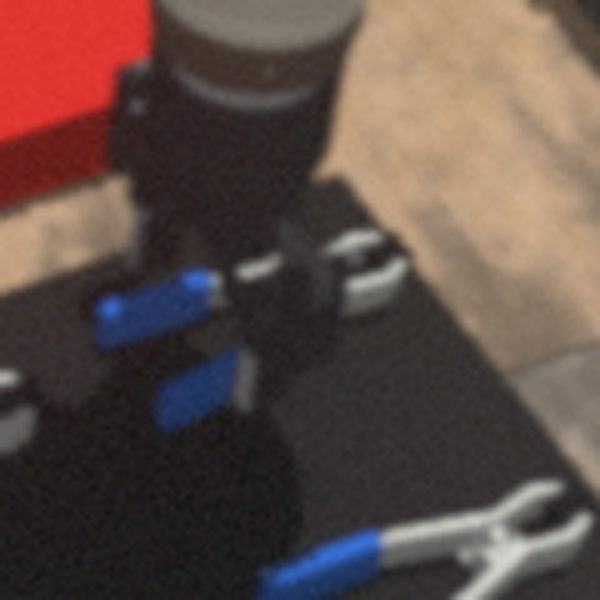

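Both fingers now stand outside the handles (near tip at px 245,405). Squeezing.

Emit:
apply_moves(moves=[{"jaw": 60, "x": 0, "y": 0, "z": 0, "yaw": 0}, {"jaw": 50, "x": 0, "y": 0, "z": 0, "yaw": 0}, {"jaw": 30, "x": 0, "y": 0, "z": 0, "yaw": 0}, {"jaw": 30, "x": 0, "y": 0, "z": 0, "yaw": 0}, {"jaw": 30, "x": 0, "y": 0, "z": 0, "yaw": 0}], force=20)

```text
clock: 7.32
tool_pos: [0.6298, -0.072, -0.0099]
eef_rot: [0.001, -0.047, 0.999, -0.0]
force: [-2.4, 0.6, 9.2]
grip_width: 0.567
```

Clamp k measures 48 mm at 20 N, so it is sound. Release it and go to r.

Emit:
apply_moves(moves=[{"jaw": 75, "x": 0, "y": 0, "z": 3, "yaw": 0}, {"jaw": 75, "x": 0, "y": 0, "z": 3, "yaw": 0}, {"jaw": 75, "x": 0, "y": 0, "z": 55, "yaw": 0}, {"jaw": 75, "x": 0, "y": -50, "z": 80, "yaw": 0.016}, {"jaw": 75, "x": 0, "y": -110, "z": 80, "yaw": 0.016}])

```text
clock: 7.95
tool_pos: [0.6307, -0.1827, 0.0714]
eef_rot: [0.002, -0.056, 0.998, -0.001]
force: [1.2, -0.7, -0.2]
grip_width: 0.88
```

Emit:
apply_moves(moves=[{"jaw": 75, "x": 0, "y": -38, "z": -20, "yaw": 0}, {"jaw": 75, "x": 0, "y": -38, "z": -60, "yaw": 0}, {"jaw": 75, "x": 0, "y": -38, "z": -78, "yaw": 0}, {"jaw": 75, "x": 0, "y": -38, "z": -78, "yaw": 0}, {"jaw": 75, "x": 0, "y": -38, "z": -78, "yaw": 0}])

```text
clock: 8.57
tool_pos: [0.63, -0.2197, -0.008]
eef_rot: [0.001, -0.056, 0.998, -0.0]
force: [-0.3, 0.6, -0.1]
grip_width: 0.88
```

Emit:
apply_moves(moves=[{"jaw": 60, "x": 0, "y": 0, "z": -1, "yaw": 0}, {"jaw": 50, "x": 0, "y": 0, "z": -1, "yaw": 0}, {"jaw": 30, "x": 0, "y": 0, "z": -1, "yaw": 0}, {"jaw": 30, "x": 0, "y": 0, "z": -1, "yaw": 0}, {"jaw": 30, "x": 0, "y": 0, "z": -1, "yaw": 0}], force=20)

```text
clock: 9.2
tool_pos: [0.6302, -0.2202, -0.0083]
eef_rot: [0.002, -0.055, 0.998, -0.001]
force: [-2.0, 1.5, 11.2]
grip_width: 0.404
```

Clamp r goes home to 34.5 mm, so it is weak. Carry it to the tray's far slot: grip at (0.655, 0.107), yaw +1.516.

Emit:
apply_moves(moves=[{"jaw": 20, "x": 0, "y": 0, "z": 0, "yaw": 0}, {"jaw": 20, "x": 0, "y": 0, "z": 40, "yaw": 0}, {"jaw": 20, "x": 0, "y": 0, "z": 90, "yaw": 0}, {"jaw": 20, "x": 0, "y": 30, "z": 100, "yaw": 0.15}, {"jaw": 20, "x": 5, "y": 70, "z": 100, "yaw": 0.32}], force=40)

```text
clock: 9.82
tool_pos: [0.6346, -0.1502, 0.0911]
eef_rot: [0.001, -0.215, 0.977, -0.001]
force: [0.8, -0.9, -2.2]
grip_width: 0.391
```

Emit:
apply_moves(moves=[{"jaw": 20, "x": 4, "y": 45, "z": 0, "yaw": 0.18}, {"jaw": 20, "x": 8, "y": 90, "z": 0, "yaw": 0.36}, {"jaw": 20, "x": 12, "y": 135, "z": 0, "yaw": 0.54}, {"jaw": 20, "x": 16, "y": 180, "z": 0, "yaw": 0.72}, {"jaw": 20, "x": 19, "y": 220, "z": 0, "yaw": 0.9}])

```text
clock: 10.45
tool_pos: [0.653, 0.0716, 0.0893]
eef_rot: [-0.0, -0.62, 0.785, -0.0]
force: [0.7, -0.4, -2.0]
grip_width: 0.393
```

Emit:
apply_moves(moves=[{"jaw": 20, "x": 1, "y": 37, "z": 0, "yaw": 0.18}, {"jaw": 20, "x": 1, "y": 37, "z": 0, "yaw": 0.296}, {"jaw": 20, "x": 1, "y": 37, "z": 0, "yaw": 0.296}, {"jaw": 20, "x": 1, "y": 37, "z": 0, "yaw": 0.296}])

```text
clock: 10.95
tool_pos: [0.6541, 0.1065, 0.0893]
eef_rot: [0.0, 0.725, -0.688, 0.0]
force: [-0.4, -0.9, -1.3]
grip_width: 0.391
```

```bash
python3 - <<'E'
from h import *
p,d=snap('scene','s6.png'); snap('top','t6.png')
s=env.sense();print(s['clock'],s['grip_width']*85.4,s['tool_pos'],s['eef_rot'],s['force'],s['q'])
a=cv2.imread('pics/s6.png')[100:400,200:500]; b=cv2.imread('pics/t6.png')[110:335,150:480]
cv2.imwrite('pics/c6.png',np.hstack([cv2.resize(a,(400,400)),cv2.resize(b,(400,400))]))
E
```

```text
11.05 33.01334457915454 [0.65412189 0.10640809 0.08934316] [ 8.54777149e-06  7.25583264e-01 -6.88134381e-01  1.73414982e-05] [ 0.97918989  1.01777976 -2.39718378] [ 1.61278460e-01  3.46728711e-01  2.57918558e-01  1.48197877e+00
 -3.79521034e-05 -1.46248478e+00]
```

View pics/c6.png

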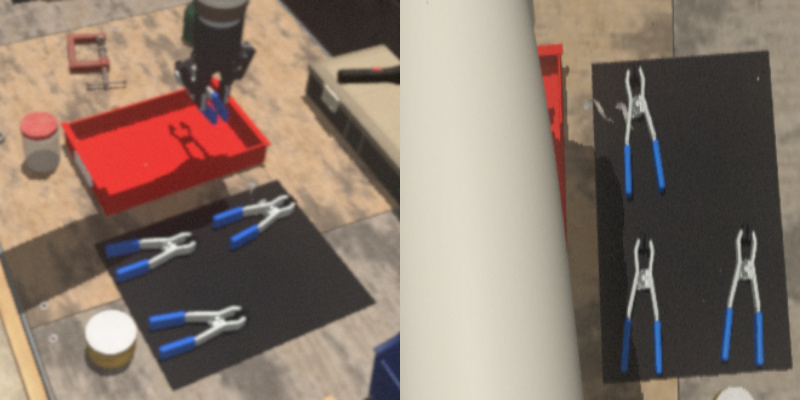

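Clamp r is held with its jaws toward +y over the tray's far half. Lower and release.

Emit:
apply_moves(moves=[{"jaw": 20, "x": 0, "y": 0, "z": -50, "yaw": 0}, {"jaw": 20, "x": 0, "y": 0, "z": -80, "yaw": 0}, {"jaw": 20, "x": 0, "y": 0, "z": -91, "yaw": 0}, {"jaw": 20, "x": 0, "y": 0, "z": -94, "yaw": 0}, {"jaw": 20, "x": 0, "y": 0, "z": -94, "yaw": 0}])

```text
clock: 11.68
tool_pos: [0.6549, 0.107, -0.0033]
eef_rot: [-0.001, 0.726, -0.687, 0.001]
force: [-0.7, -0.1, -1.6]
grip_width: 0.388
```

Emit:
apply_moves(moves=[{"jaw": 45, "x": 0, "y": 0, "z": 0, "yaw": 0}, {"jaw": 60, "x": 0, "y": 0, "z": 0, "yaw": 0}, {"jaw": 72, "x": 0, "y": 0, "z": 0, "yaw": 0}, {"jaw": 72, "x": 0, "y": 0, "z": 2, "yaw": 0}, {"jaw": 72, "x": 0, "y": 0, "z": 60, "yaw": 0}], force=20)

```text
clock: 12.3
tool_pos: [0.6512, 0.1065, 0.0512]
eef_rot: [0.003, 0.726, -0.687, -0.003]
force: [1.8, -0.4, 0.8]
grip_width: 0.843
```

Emit:
apply_moves(moves=[{"jaw": 72, "x": 0, "y": 0, "z": 55, "yaw": 0}, {"jaw": 72, "x": -45, "y": -40, "z": 55, "yaw": -0.18}, {"jaw": 72, "x": -90, "y": -80, "z": 55, "yaw": -0.36}, {"jaw": 72, "x": -130, "y": -115, "z": 55, "yaw": -0.54}, {"jaw": 72, "x": -165, "y": -145, "z": 55, "yaw": -0.72}])

```text
clock: 12.92
tool_pos: [0.4877, -0.0391, 0.1107]
eef_rot: [0.0, -0.435, 0.9, -0.0]
force: [-0.2, -0.7, -0.1]
grip_width: 0.842
```

Emit:
apply_moves(moves=[{"jaw": 75, "x": -41, "y": -31, "z": 0, "yaw": -0.18}, {"jaw": 75, "x": -41, "y": -31, "z": 0, "yaw": -0.36}, {"jaw": 75, "x": -41, "y": -31, "z": -15, "yaw": -0.54}, {"jaw": 75, "x": -41, "y": -31, "z": -30, "yaw": -0.72}, {"jaw": 75, "x": -41, "y": -31, "z": -40, "yaw": -0.9}])

```text
clock: 13.55
tool_pos: [0.4479, -0.0691, 0.07]
eef_rot: [0.0, -0.0, 1.0, -0.0]
force: [0.3, 0.7, -1.1]
grip_width: 0.88
```

```bash
python3 - <<'E'
from h import *
p,d=eyes.read_camera('scene')
for o in clamps('scene',p,d): print(*o)
s=env.sense();print(s['clock'],s['tool_pos'],s['eef_rot'])
E
```

```text
[370. 262.] 153 [ 0.615  -0.0532  0.0214] [ 0.5931 -0.056 ] 0.125 0.0278
[382. 277.] 173 [ 0.62   -0.1     0.0206] [ 0.5982 -0.1063] 0.281 0.028
[298. 283.] 64 [ 0.4498 -0.0509  0.0224] [ 0.4389 -0.0553] 0.384 0.0285
[301. 302.] 116 [ 0.4384 -0.0977  0.0211] [ 0.4125 -0.1   ] 0.088 0.0271
[325. 339.] 234 [ 0.4481 -0.1965  0.0208] [ 0.4241 -0.1928] -0.153 0.0281
[332. 360.] 219 [ 0.4437 -0.243   0.022 ] [ 0.4201 -0.2435] 0.023 0.0279
13.6 [ 0.44743837 -0.06897438  0.06885867] [-6.95216991e-04  4.32546831e-03  9.99990397e-01  1.10035820e-04]
```

Emit:
apply_moves(moves=[{"jaw": 75, "x": -1, "y": -2, "z": -35, "yaw": -0.035}, {"jaw": 75, "x": -1, "y": -2, "z": -65, "yaw": -0.035}, {"jaw": 75, "x": -1, "y": -2, "z": -77, "yaw": -0.035}, {"jaw": 75, "x": -1, "y": -2, "z": -77, "yaw": -0.035}, {"jaw": 75, "x": -1, "y": -2, "z": -77, "yaw": -0.035}])

```text
clock: 14.22
tool_pos: [0.4479, -0.0712, -0.0054]
eef_rot: [0.001, 0.014, 1.0, -0.0]
force: [0.7, 0.2, 0.2]
grip_width: 0.879
```

Emit:
apply_moves(moves=[{"jaw": 60, "x": 0, "y": 0, "z": 0, "yaw": 0}, {"jaw": 50, "x": 0, "y": 0, "z": 0, "yaw": 0}, {"jaw": 30, "x": 0, "y": 0, "z": 0, "yaw": 0}, {"jaw": 30, "x": 0, "y": 0, "z": 0, "yaw": 0}, {"jaw": 30, "x": 0, "y": 0, "z": 0, "yaw": 0}], force=20)

```text
clock: 14.85
tool_pos: [0.4481, -0.0712, -0.0047]
eef_rot: [0.001, 0.014, 1.0, -0.0]
force: [-3.6, 0.3, 12.3]
grip_width: 0.571
```

Clamp t measures 48.8 mm, so it is sound. On to m.

Emit:
apply_moves(moves=[{"jaw": 75, "x": 0, "y": 0, "z": 3, "yaw": 0}, {"jaw": 75, "x": 0, "y": 0, "z": 3, "yaw": 0}, {"jaw": 75, "x": 0, "y": 0, "z": 55, "yaw": 0}, {"jaw": 75, "x": 5, "y": -50, "z": 80, "yaw": -0.05}, {"jaw": 75, "x": 9, "y": -108, "z": 80, "yaw": -0.05}])

```text
clock: 15.48
tool_pos: [0.4577, -0.1803, 0.0759]
eef_rot: [0.002, 0.039, 0.999, -0.001]
force: [1.7, -0.3, -0.6]
grip_width: 0.881
```

Emit:
apply_moves(moves=[{"jaw": 75, "x": 0, "y": -38, "z": -20, "yaw": 0}, {"jaw": 75, "x": 0, "y": -38, "z": -60, "yaw": 0}, {"jaw": 75, "x": 0, "y": -38, "z": -80, "yaw": 0}, {"jaw": 75, "x": 0, "y": -38, "z": -80, "yaw": 0}, {"jaw": 75, "x": 0, "y": -38, "z": -80, "yaw": 0}])

```text
clock: 16.1
tool_pos: [0.4566, -0.2172, -0.0057]
eef_rot: [0.0, 0.039, 0.999, -0.0]
force: [0.8, 0.1, 0.8]
grip_width: 0.878
```

Emit:
apply_moves(moves=[{"jaw": 60, "x": 0, "y": 0, "z": 0, "yaw": 0}, {"jaw": 50, "x": 0, "y": 0, "z": 0, "yaw": 0}, {"jaw": 30, "x": 0, "y": 0, "z": 0, "yaw": 0}, {"jaw": 30, "x": 0, "y": 0, "z": 0, "yaw": 0}, {"jaw": 30, "x": 0, "y": 0, "z": 0, "yaw": 0}], force=20)

```text
clock: 16.73
tool_pos: [0.4571, -0.2174, -0.0049]
eef_rot: [0.001, 0.039, 0.999, -0.001]
force: [-1.5, 1.3, 10.4]
grip_width: 0.408
```

Clamp m goes home to 34.8 mm, so it is weak. Carry it to the near slot: grip at (0.525, 0.10).

Emit:
apply_moves(moves=[{"jaw": 20, "x": 0, "y": 0, "z": 0, "yaw": 0}, {"jaw": 20, "x": 0, "y": 0, "z": 40, "yaw": 0}, {"jaw": 20, "x": 0, "y": 0, "z": 90, "yaw": 0}, {"jaw": 20, "x": 8, "y": 30, "z": 98, "yaw": 0.17}, {"jaw": 20, "x": 16, "y": 70, "z": 98, "yaw": 0.34}], force=40)

```text
clock: 17.35
tool_pos: [0.4728, -0.147, 0.0926]
eef_rot: [0.001, -0.132, 0.991, -0.001]
force: [0.7, 0.9, -2.1]
grip_width: 0.384
```

Emit:
apply_moves(moves=[{"jaw": 20, "x": 10, "y": 45, "z": 0, "yaw": 0.18}, {"jaw": 20, "x": 20, "y": 90, "z": 0, "yaw": 0.36}, {"jaw": 20, "x": 30, "y": 135, "z": 0, "yaw": 0.54}, {"jaw": 20, "x": 40, "y": 175, "z": 0, "yaw": 0.72}, {"jaw": 20, "x": 48, "y": 215, "z": 0, "yaw": 0.9}])

```text
clock: 17.98
tool_pos: [0.5202, 0.0694, 0.0914]
eef_rot: [0.0, -0.551, 0.834, -0.0]
force: [-0.1, -0.3, -1.6]
grip_width: 0.381
```

Emit:
apply_moves(moves=[{"jaw": 20, "x": 4, "y": 32, "z": 0, "yaw": 0.18}, {"jaw": 20, "x": 4, "y": 32, "z": 0, "yaw": 0.36}, {"jaw": 20, "x": 4, "y": 32, "z": 0, "yaw": 0.464}, {"jaw": 20, "x": 4, "y": 32, "z": 0, "yaw": 0.464}, {"jaw": 20, "x": 4, "y": 32, "z": 0, "yaw": 0.464}])

```text
clock: 18.6
tool_pos: [0.524, 0.0999, 0.0913]
eef_rot: [0.0, 0.725, -0.689, -0.0]
force: [0.1, 0.0, -0.6]
grip_width: 0.382
```

```bash
python3 - <<'E'
from h import *
p,d=snap('scene','s7.png')
s=env.sense();print(s['clock'],s['grip_width']*85.4,s['tool_pos'],s['eef_rot'],s['force'])
cv2.imwrite('pics/c7.png',cv2.resize(cv2.imread('pics/s7.png')[120:320,200:467],(800,600)))
E
```

```text
18.65 32.96135997797908 [0.52405018 0.09987107 0.09131702] [ 2.79337316e-05  7.25373256e-01 -6.88355750e-01 -1.10444269e-05] [-0.19451701  0.85170396 -1.77500995]
```

View pics/c7.png

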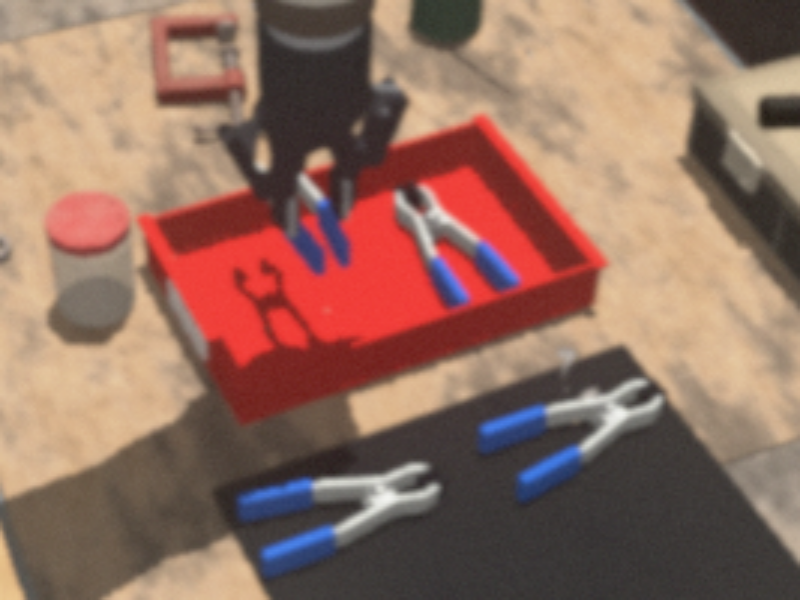

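Clamp r lies flat in the tray (px 450,245), m is held over the near slot (px 320,230), and k and t lie on the mat. Lower and release m, then retreat.

Emit:
apply_moves(moves=[{"jaw": 20, "x": 0, "y": 0, "z": -50, "yaw": 0}, {"jaw": 20, "x": 0, "y": 0, "z": -80, "yaw": 0}, {"jaw": 20, "x": 0, "y": 0, "z": -91, "yaw": 0}, {"jaw": 20, "x": 0, "y": 0, "z": -94, "yaw": 0}, {"jaw": 20, "x": 0, "y": 0, "z": -94, "yaw": 0}])

```text
clock: 19.27
tool_pos: [0.5249, 0.1001, -0.0015]
eef_rot: [-0.001, 0.726, -0.688, 0.0]
force: [-0.8, -0.3, -1.8]
grip_width: 0.385
```

Emit:
apply_moves(moves=[{"jaw": 45, "x": 0, "y": 0, "z": 0, "yaw": 0}, {"jaw": 60, "x": 0, "y": 0, "z": 0, "yaw": 0}, {"jaw": 72, "x": 0, "y": 0, "z": 0, "yaw": 0}, {"jaw": 72, "x": 0, "y": 0, "z": 2, "yaw": 0}, {"jaw": 72, "x": 0, "y": 0, "z": 60, "yaw": 0}], force=20)

```text
clock: 19.9
tool_pos: [0.5213, 0.0994, 0.0542]
eef_rot: [0.003, 0.726, -0.688, -0.002]
force: [1.1, 0.5, 0.7]
grip_width: 0.845
```

Emit:
apply_moves(moves=[{"jaw": 72, "x": 0, "y": 0, "z": 60, "yaw": 0}, {"jaw": 72, "x": 0, "y": 0, "z": 120, "yaw": 0}, {"jaw": 72, "x": -60, "y": 60, "z": 140, "yaw": 0}, {"jaw": 72, "x": -100, "y": 120, "z": 140, "yaw": 0}, {"jaw": 72, "x": -140, "y": 180, "z": 140, "yaw": 0}])

```text
clock: 20.52
tool_pos: [0.4075, 0.2457, 0.1974]
eef_rot: [-0.001, 0.726, -0.688, 0.0]
force: [1.1, 1.0, -0.1]
grip_width: 0.846
```

Emit:
apply_moves(moves=[{"jaw": 72, "x": -40, "y": 60, "z": 0, "yaw": 0}, {"jaw": 72, "x": -80, "y": 120, "z": 0, "yaw": 0}, {"jaw": 72, "x": -120, "y": 180, "z": 0, "yaw": 0}, {"jaw": 72, "x": -120, "y": 180, "z": 0, "yaw": 0}, {"jaw": 72, "x": -120, "y": 180, "z": 0, "yaw": 0}])

```text
clock: 21.15
tool_pos: [0.2872, 0.4259, 0.1963]
eef_rot: [0.0, 0.727, -0.686, -0.0]
force: [0.2, 0.6, 0.1]
grip_width: 0.841
```

```bash
python3 - <<'E'
from h import *
p,d=snap('top','t8.png'); s=env.sense();print(s['clock'],s['tool_pos'],s['force'])
for l in ['grease_tin','screw_jar']:
    for r in tip_of('top',l): print(l,r['score'],np.round(r['xyz'],4))
for o in clamps('top',p,d): print(*o)
cv2.imwrite('pics/c8.png',cv2.resize(cv2.imread('pics/t8.png')[110:390,140:500],(770,599)))
E
```

```text
21.2 [0.28799091 0.42491857 0.19642336] [ 0.75878805 -0.10632657  0.12101246]
grease_tin 0.64 [ 0.3618 -0.2005  0.0034]
grease_tin 0.42 [ 0.6279 -0.0698  0.0132]
screw_jar 0.69 [0.3828 0.1956 0.0014]
[363. 203.] 166 [ 0.6205 -0.0973  0.0252] [ 0.5972 -0.102 ] 0.198 0.0288
[338. 205.] 142 [ 0.6165 -0.0511  0.0266] [ 0.5917 -0.0524] 0.049 0.029
[337. 304.] 140 [ 0.4367 -0.0489  0.027 ] [ 0.4132 -0.0464] -0.107 0.029
[363. 305.] 159 [ 0.4361 -0.0953  0.0262] [ 0.411  -0.0966] 0.054 0.0291
```

View pics/c8.png

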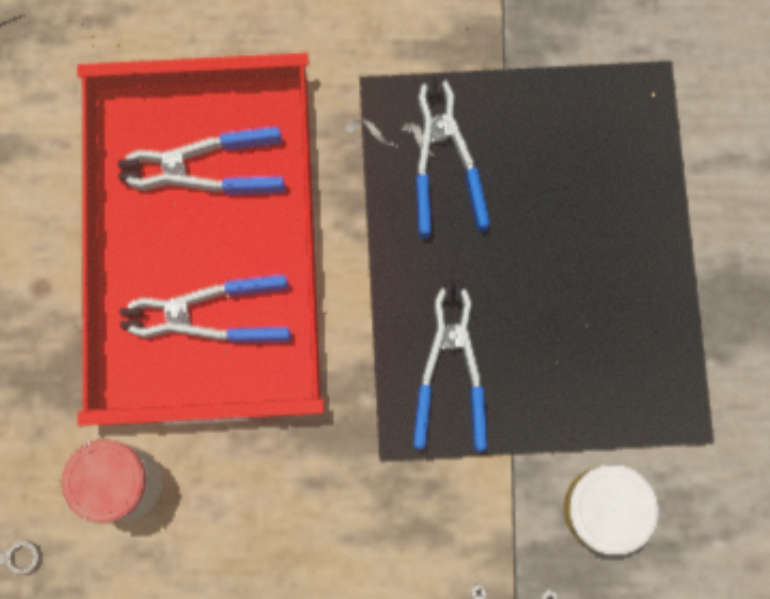

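Both weak clamps lie flat in the tray (px 200,160 and 205,310). The sound ones are on the mat (px 450,160 and 450,370), and the jar and tin are in place.

```bash
python3 -c "
from station import env
print(env.hand_in())"
```

```text
the job is handed in; nothing more can be done
None
```

The two weak clamps, r and m, are lying flat in the red reject tray. The two sound ones, k and t, are still on the mat. I handed the job in at about 21 s of the 59 s allowed.

| Clamp | Width over the handles at 20 N | Result |
|---|---|---|
| k | 48.4 mm | sound, left on the mat |
| t | 48.8 mm | sound, left on the mat |
| r | 34.5 mm | weak, in the tray |
| m | 34.8 mm | weak, in the tray |

- **Final picture:** it shows two clamps in the tray and two on the mat. The sound clamps lie within about 3 mm of where they started. The tin and jar read within about 4 mm of their first readings, which is the accuracy of the measurement. The gripper was empty and clear of everything.
- **Missed squeezes on k:** the first two closed without touching the handles. The depth image put the fingertips about 25 mm above the reported tool height, so I worked lower from then on.
- **Contact with the mat:** at that lower height the fingertips pressed the mat lightly during each squeeze, with about 9–12 N at the wrist, well under the limits.

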